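# Plug-gauge two tube blocks and reject the undersized one

## Task

Try the plug gauge, upright, in the bores of the two aluminium tube blocks: first set its foot on the mouth of the narrow bore, where it is stopped, then stand it fully home in the wide bore and leave it there, that block staying on the worktop. Then put the narrow-bored block, bore up, flat in the steel tray.

Things in the scene. Friction and masses are not known exactly. Their poses are not given: they have to be found in the camera images.
- plug_gauge: Plug gauge standing loose and upright on the worktop, 95 mm tall, about 0.14 kg: from z 0 to 50 mm a bare steel pin 22 mm in diameter, its flat foot bevelled to 18 mm over the last 3 mm; from 50 to 56 mm a steel collar 27 mm in diameter; from 56 to 95 mm a black cylindrical handle 28 mm in diameter, to be gripped from above. Origin: centre of the foot; z up along the pin.
- wide_block: Loose aluminium tube block, 52 x 52 x 45 mm tall, about 0.28 kg, with one vertical round blind bore in the middle of its top: 26 mm in diameter, with a bevelled mouth 38 mm wide and 6 mm deep; the bore's floor is 5 mm above the block's underside, so the gauge goes 40 mm deep into it. Origin: centre of the underside; z up, x and y square to its sides. The two blocks may change places.
- narrow_block: Loose aluminium tube block with the same outside (52 x 52 x 45 mm tall, about 0.28 kg), but its bore is only 15 mm in diameter, with a bevelled mouth 27 mm wide and 6 mm deep; the gauge is stopped with its foot about 4 mm below the block's top. Origin: centre of the underside; z up, x and y square to its sides.
- tray: Low open square steel tray, 170 x 170 mm outside, 31 mm tall to the top of its rim, walls 4 mm, floor 4 mm thick; it cannot move and stands on the robot's right. Origin: centre of the underside; z up, x and y square to its sides.
Things that resemble listed ones, but are neither listed nor needed, are in the scene too. What is shaped like the wide_block but green or purple is not meant.

How it is judged:
On the way, in this order (a step that is already met when the one before it is completed fails the run):
1. the gauge, upright, is set with its foot on the mouth of the narrow bore: it touches that block, its foot within 14 mm of the bore's middle (horizontal distance between plug_gauge and narrow_block below 0.014 m and z of plug_gauge in the frame of narrow_block between 0.03 and 0.05 m and contact force between plug_gauge and narrow_block above 0.3 N and angle between plug_gauge's own z axis and vertical below 0.25 rad), for 0.1 s.
2. the gauge stands fully home in the wide bore (horizontal distance between plug_gauge and wide_block below 0.012 m and z of plug_gauge in the frame of wide_block below 0.012 m and angle between plug_gauge's own z axis and vertical below 0.25 rad), for 0.2 s.
At the end, for the whole second after the job is handed in: The gauge stands in the wide bore, its foot within 7 mm of the bore's floor and leaning less than 14 degrees, in the wide-bored block, which stands flat on the worktop clear of the tray; the narrow-bored block lies flat, bore up (within 8 degrees), on the tray's floor inside its walls; all at rest (all of step 2 and height (world z) of wide_block below 0.01 m and angle between each of wide_block, narrow_block's own z axis and vertical below 0.15 rad and horizontal distance between wide_block and tray above 0.11 m and x of narrow_block in the frame of tray between -0.062 and 0.062 m and y of narrow_block in the frame of tray between -0.062 and 0.062 m and z of narrow_block in the frame of tray below 0.012 m and linear speed of each of narrow_block, plug_gauge below 0.02 m/s); the robot touches nothing.
It also fails if it takes over 58 s, if anything falls off the work surface, if the arm or the gripper's body presses on something with over 40 N, if the wrist force passes 120 N, or if a joint passes its speed limit or range.

## Robot

A 6-joint arm with a two-finger parallel gripper is mounted at the origin on a cart in front of the work surface, level with it; the furniture and walls round the work are solid. World frame = base frame: x ahead of the robot, y to its left, z up, the work surface at z = 0. Lengths are in m, angles in rad, forces in N, time in s.
With the tool pointing down it reaches from about 0.225 to 0.875 m from the base axis. Payload 3.4 kg.
Tool frame: the origin (TCP) lies on the centre line of the jaws, within the pads' length; the fingertips stand 11 mm ahead of it and the grasp point (between the pads) lies 8 mm behind it; z points along the fingers, y is the line along which they close (so a half turn about z gives the same grasp; the last joint's range is limited). The gripper opens to 85 mm and grips with 20 to 120 N. Pads are 22 mm wide; open, the fingers measure 114 mm over their backs; the gripper's body (76 mm by 85 mm) begins 54 mm behind the grasp point. The pads swing forward as they close: fully open they stand 13 mm farther back than shut.
Start: joints at [1.163, 0.276, 1.505, -0, 1.361, -0.121], TCP at [0.163, 0.552, 0.242] pointing down, gripper open.
Joint ranges: [-2.89, 2.89], [-0.75, 2.08], [0.22, 2.7], [-1.18, 4.32], [0.11, 2.71], [-2.7, 2.7]. Speed limits (rad/s): [2.57, 2.57, 3.14, 3.14, 3.14, 3.14].

## Interface

Orientations are given as a unit quaternion [w, x, y, z].
In Python, from rig import manip, eyes, job gives the robot as it stands.
- The arm moves only by the tool drive_tool, never from a script. Its argument "rows" is a list of rows, each a list of 3 entries, a list of its own where there are three numbers: the turn, a rotation vector about the world's x, y, z in rad, then the shift along the world's x, y, z in cm, then the finger opening in cm, from 0 to 8.54. A call has 1 to 8 rows; each row shifts and turns the commanded pose from where the row before left it; what a row does not reach is not made up. A row lasts 1/8 s, in which the tool goes at most 62.5 mm and 10.7 degrees, less where a joint would pass 70% of its speed; a pose out of reach is approached as far as the arm can. A call is refused whole if a number of a shift passes 6.25 or a number of a turn 0.188, either way. A call with a gripper value outside its range is refused whole. The fingers move at their own pace and stop on an object; "force" is the grip in N (left out, the last holds). Time passes only in rows, so rows that do not move let the fingers close. It gives the time, the measured TCP pose, the force, the opening and the grip force at its end, in the units of the state.
- manip.get_state(): the state, without advancing time (a new reading comes with each control period).
- eyes.get_image(name): name is "side" or "top" or "wrist"; returns the picture (420x560x3 uint8, red, green, blue); there is no depth.
- eyes.get_calibration(name): a dict with "camera_matrix" (3x3 intrinsics, pixels), "view" (4x4, takes a point from world to camera coordinates). Camera axes: x right, y up, looking along -z (the intrinsics and any distortion apply to the point x, -y, -z); pixel columns grow to the right and rows downward; lengths in m; the calibration is good to about 2 mm. The wrist camera is an equidistant fisheye: a pixel r from the principal point sees the ray r / f radians off the axis. A picture is of the moment at which its call begins: read the wrist's pose just before it. get_calibration takes no time and is no camera call; for the wrist camera it gives the pose at the moment of the call.
- job.sign_off(): hands the job in; it is judged then, once.
The state is a dict: "clock": time; "qpos": joint angles; "qd": joint speeds; "effort": joint torques, N m; "position": TCP position; "ee_rot": TCP orientation; "contact_force": force on the tool from outside, world axes, zero at the start; "moment": the same for the moment, N m; "width": finger opening in m; "gripper_force": force on a finger pad.
Only numpy, scipy, OpenCV 4.12 (cv2) and the standard library are available. Lean on these libraries where they do the work, as an engineer would, in place of code of your own. Each camera call takes 0.05 s, during which the arm holds its last target. There are 200 camera calls.

## Working session

There is one attempt and no reset: what is moved stays moved. The work goes in short steps, Python scripts to look and compute and a tool call to move; the robot and the scene stay as the last step left them, time stands still between calls to the robot, and variables do not carry over. Pictures are saved under pics/ and viewed, at most 10 in all, crops included, and the job is handed in when it is done.

Besides the shell and the picture viewer there is one more tool, called after ">>>" by a JSON object that holds its "method" and its "body". drive_tool: Moves the arm, as the interface text tells. Its arguments: {"type":"object","properties":{"rows":{"type":"array"},"force":{"type":"number"}},"required":["rows"]}

```bash
mkdir -p pics; ls
python3 - <<'E'
from rig import manip, eyes, job
import cv2,numpy as np
for n in ["top","side"]:
    im=eyes.get_image(n); cv2.imwrite(f"pics/{n}0.png",im[:,:,::-1])
    c=eyes.get_calibration(n); print(n,np.round(c["camera_matrix"],1).tolist(),np.round(c["view"],3).tolist(),[k for k in c])
print(manip.get_state())
E
```

```text
pics
top [[426.8, 0.0, 288.0], [0.0, 426.8, 214.8], [0.0, 0.0, 1.0]] [[-0.035, -0.999, -0.002, 0.044], [0.977, -0.034, 0.212, -0.524], [-0.212, 0.006, 0.977, -1.069], [0.0, 0.0, 0.0, 1.0]] ['camera_matrix', 'view']
side [[430.3, 0.0, 277.2], [0.0, 430.3, 210.7], [0.0, 0.0, 1.0]] [[-0.987, -0.16, -0.02, 0.527], [0.055, -0.449, 0.892, -0.057], [-0.151, 0.879, 0.452, -1.054], [0.0, 0.0, 0.0, 1.0]] ['camera_matrix', 'view']
{'clock': 0.1, 'qpos': array([ 1.16300900e+00,  2.76500947e-01,  1.50599837e+00,  6.93077146e-06,
        1.36067143e+00, -1.20960014e-01]), 'qd': array([-0.00263791, -0.0021272 , -0.00286029,  0.00107546,  0.00080241,
        0.0001451 ]), 'effort': array([ 1.55783040e-03, -4.17701876e+01, -2.46402562e+01, -1.51745926e-04,
        5.79363084e-03, -1.72647765e-05]), 'position': array([0.16247817, 0.55110687, 0.241547  ]), 'ee_rot': array([-2.09452462e-04,  1.42923228e-01,  9.89733463e-01, -7.60746694e-04]), 'contact_force': array([-0.14963689,  0.57861863, -0.31967009]), 'moment': array([ 0.01085019,  0.00606525, -0.05014705]), 'gripper_force': 0.0, 'width': 0.08552575076285068}
```

View pics/top0.png

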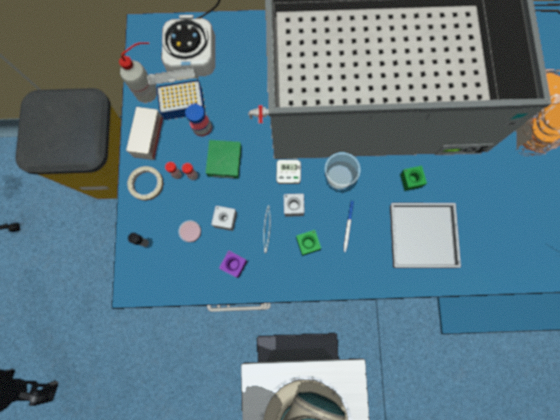

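View pics/side0.png

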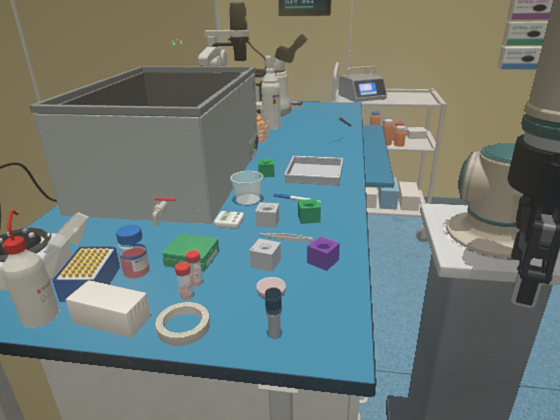

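The top view shows the gauge at (137,239), pale blocks at (224,217) and (293,204), green decoys at (308,242) and (414,178), a purple one at (233,264), and the tray at (425,235). Two grey blocks fit the aluminium description. I'll compare their bores in an enlarged crop and measure everything.

```bash
cat > h.py <<'E'
import cv2,numpy as np
from scipy.optimize import differential_evolution,least_squares
from rig import manip, eyes, job
def proj(c,P):
    P=np.atleast_2d(P); q=(np.c_[P,np.ones(len(P))]@np.array(c["view"]).T)[:,:3]*[1,-1,-1]
    k=q@np.array(c["camera_matrix"]).T; return k[:,:2]/k[:,2:]
def unproj(c,uv,z):
    V=np.array(c["view"]);R=V[:3,:3];o=-R.T@V[:3,3]
    d=R.T@(np.linalg.inv(c["camera_matrix"])@[uv[0],uv[1],1]*[1,-1,-1]); return o+d*(z-o[2])/d[2]
def mask(im,box,big=True):
    x0,y0,x1,y1=box; hsv=cv2.cvtColor(im,cv2.COLOR_RGB2HSV)
    m=np.zeros(im.shape[:2],np.uint8); m[y0:y1,x0:x1]=(hsv[y0:y1,x0:x1,1]<90)*255
    cs=cv2.findContours(m,cv2.RETR_EXTERNAL,cv2.CHAIN_APPROX_NONE)[0]
    c=max(cs,key=cv2.contourArea); o=np.zeros_like(m); cv2.drawContours(o,[cv2.convexHull(c)],-1,1,-1); return o
def corners(x,y,a,h=.045,s=.026,z0=0):
    c,s_=np.cos(a),np.sin(a)
    return np.array([[x+s*(c*i-s_*j),y+s*(s_*i+c*j),z] for z in(z0,z0+h) for i in(-1,1) for j in(-1,1)])
def fit(views,h=.045,s=.026):  # views: (calib,mask)
    p0=unproj(views[0][0],np.argwhere(views[0][1]).mean(0)[::-1],h*.7)
    def cost(p):
        t=0
        for c,m in views:
            r=np.zeros_like(m); hull=cv2.convexHull((proj(c,corners(*p,h=h,s=s))*16).astype(np.int32))
            cv2.fillConvexPoly(r,hull,1,shift=4); t+=1-(r&m).sum()/(r|m).sum()
        return t
    r=differential_evolution(cost,[(p0[0]-.03,p0[0]+.03),(p0[1]-.03,p0[1]+.03),(-np.pi/4,np.pi/4)],seed=0,maxiter=60)
    return r.x,r.fun
E
python3 - <<'E'
from h import *
T=eyes.get_calibration("top");S=eyes.get_calibration("side")
t=cv2.imread("pics/top0.png")[:,:,::-1].copy();s=cv2.imread("pics/side0.png")[:,:,::-1].copy()
for n,bt,bs in [("A",(205,200,241,233),(245,236,285,272)),("B",(279,190,310,218),(252,200,284,228))]:
    mt,ms=mask(t,bt),mask(s,bs)
    print(n,fit([(T,mt)]),fit([(S,ms)]),fit([(T,mt),(S,ms)]),mt.sum(),ms.sum())
mt=mask(t,(385,198,465,272)); print("tray",fit([(T,mt)],.031,.085),mt.sum())
# gauge handle top
print("gauge handle px guess z.095",unproj(T,(133,239),.095),"foot",unproj(T,(148,243),0), "side foot",unproj(S,(274,335),0),"side top",unproj(S,(273,294),.095))
cr=[cv2.resize(i[y:y+44,x:x+44],(264,264),interpolation=cv2.INTER_CUBIC) for i,x,y in [(t,202,195),(t,272,182),(t,117,217),(s,243,232),(s,246,192),(s,252,283)]]
cv2.imwrite("pics/crop.png",np.vstack([np.hstack(cr[:3]),np.hstack(cr[3:])])[:,:,::-1])
E
```

```text
A (array([ 0.53086823,  0.20053219, -0.19657995]), np.float64(0.03076923076923077)) (array([ 0.52866989,  0.1968142 , -0.21508386]), np.float64(0.008968609865470878)) (array([ 0.52987706,  0.19972341, -0.21499567]), np.float64(0.1254710501401548)) 508 888
B (array([ 0.56228361,  0.00852689, -0.02352203]), np.float64(0.04106776180698157)) (array([ 0.56082439,  0.00601162, -0.0167916 ]), np.float64(0.11244377811094453)) (array([ 0.56171847,  0.00774544, -0.03964086]), np.float64(0.18225230961448358)) 481 661
tray (array([ 0.46496661, -0.34063301, -0.03677421]), np.float64(0.015695067264574036)) 4457
gauge handle px guess z.095 [0.46856984 0.41731572 0.095     ] foot [0.47231177 0.41036172 0.        ] side foot [0.47172845 0.41796873 0.        ] side top [0.47009066 0.42444061 0.095     ]
```

View pics/crop.png

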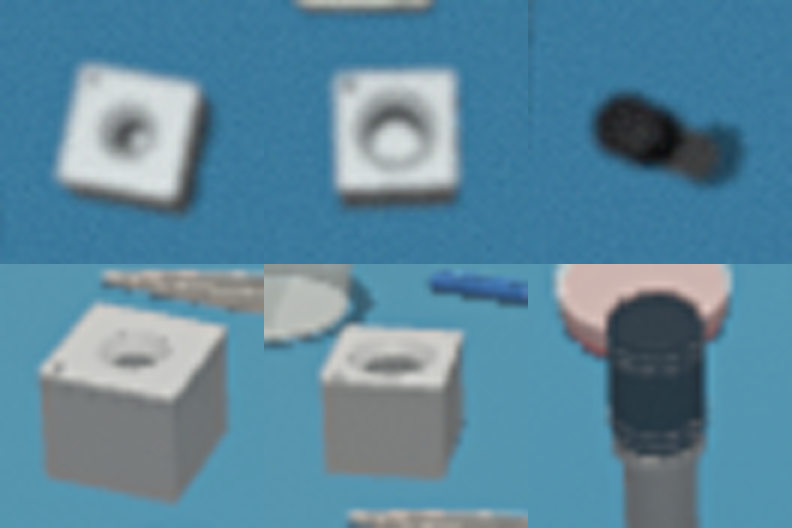

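A at (224,217) has the small bore, so it is narrow_block. B at (293,204) has the large bore with a wide bevel, so it is wide_block. Both are bare grey, and the green and purple ones are decoys. The gauge is at about (0.4705, 0.4195), and I'm moving above it now.

>>> {"method": "drive_tool", "body": {"rows": [[[0, 0, 0.08], [5.1, -2.2, 0], 8.5], [[0, 0, 0], [5.1, -2.2, 0], 8.5], [[0, 0, 0], [5.1, -2.2, 0], 8.5], [[0, 0, 0], [5.1, -2.2, 0], 8.5], [[0, 0, 0], [5.1, -2.2, -2], 8.5], [[0, 0, 0], [5.3, -2.2, -2], 8.5], [[0, 0, 0], [0, 0, 0], 8.5], [[0, 0, 0], [0, 0, 0], 8.5]], "force": 50}}

```text
clock: 1.1
position: [0.4702, 0.4194, 0.2018]
ee_rot: [-0.001, 0.104, 0.995, -0.0]
contact_force: [0.2, -0.0, 0.5]
width: 0.0851
gripper_force: 0.0
```

Run:
```python
from h import *
c=eyes.get_calibration("wrist");im=eyes.get_image("wrist");cv2.imwrite("pics/w1.png",im[:,:,::-1])
print(c);s=manip.get_state();print(s["position"],s["ee_rot"],s["clock"])
```

```text
{'camera_matrix': array([[325.1922621 ,   0.        , 280.72612434],
       [  0.        , 325.1922621 , 204.40219452],
       [  0.        ,   0.        ,   1.        ]]), 'view': array([[ 0.20606097,  0.97853733, -0.00188723, -0.50702197],
       [-0.94217727,  0.19788264, -0.27045231,  0.38438143],
       [-0.26427423,  0.05750777,  0.96273152, -0.24086   ],
       [ 0.        ,  0.        ,  0.        ,  1.        ]])}
[0.46975895 0.41996581 0.20240044] [-4.59093457e-04  1.03001171e-01  9.94681119e-01  1.36747465e-04] 1.15
```

View pics/w1.png

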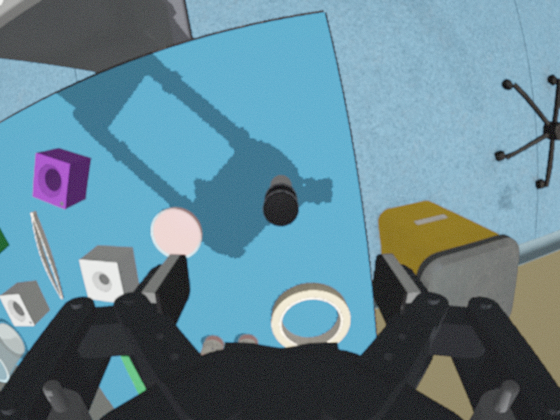

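The wrist view shows the gauge handle's top disc centred at about (281,207). The blocks are at (107,275) and (24,303), and the fingers are open on either side. I'll turn those pixels into positions.

```bash
cat >> h.py <<'E'
def wun(c,uv,z):
    K=np.array(c["camera_matrix"]);V=np.array(c["view"]);R=V[:3,:3];o=-R.T@V[:3,3]
    d=np.array([(uv[0]-K[0,2])/K[0,0],(uv[1]-K[1,2])/K[1,1]]);t=np.hypot(*d)
    u=d/max(t,1e-9)*np.sin(t);r=R.T@np.array([u[0],-u[1],-np.cos(t)]);return np.round(o+r*(z-o[2])/r[2],4)
E
python3 - <<'E'
from h import *
c=eyes.get_calibration("wrist")
print("gauge",wun(c,(281,208),.095),"narrow",wun(c,(103,280),.045),wun(c,(17,310),.045))
im=cv2.imread("pics/w1.png");g=cv2.cvtColor(im,cv2.COLOR_BGR2GRAY)
m=(g[160:240,250:320]<60).astype(np.uint8);n,l,st,ce=cv2.connectedComponentsWithStats(m);print(st+[250,160,0,0,0])
E
```

```text
gauge [0.4715 0.4198 0.095 ] narrow [0.5287 0.2004 0.045 ] [0.56   0.0098 0.045 ]
[[ 250  160   70   80 4562]
 [ 264  185   34   41 1038]]
```

>>> {"method": "drive_tool", "body": {"rows": [[[0, 0, 0], [0.1, 0, -4], 8.5], [[0, 0, 0], [0, 0, -4], 8.5], [[0, 0, 0], [0, 0, -3], 8.5], [[0, 0, 0], [0, 0, -2.2], 8.5], [[0, 0, 0], [0, 0, 0], 2.0], [[0, 0, 0], [0, 0, 0], 2.0], [[0, 0, 0], [0, 0, 0], 2.0], [[0, 0, 0], [0, 0, 0], 2.0]], "force": 50}}

```text
clock: 2.15
position: [0.4722, 0.4201, 0.072]
ee_rot: [0.001, 0.103, 0.995, 0.001]
contact_force: [-0.1, -0.5, 5.0]
width: 0.0267
gripper_force: 48.9
```

>>> {"method": "drive_tool", "body": {"rows": [[[0, 0, 0], [0, 0, 0], 2.0], [[0, 0, 0], [0, 0, 0], 2.0]]}}

```text
clock: 2.4
position: [0.4723, 0.42, 0.072]
ee_rot: [0.001, 0.103, 0.995, 0.001]
contact_force: [-1.2, 0.2, 6.0]
width: 0.0269
gripper_force: 48.9
```

>>> {"method": "drive_tool", "body": {"rows": [[[0, 0, 0], [0, 0, 4], 2.0], [[0, 0, 0], [0, 0, 4], 2.0], [[0, 0, 0], [1.4, -5.5, 0], 2.0], [[0, 0, 0], [1.4, -5.5, 0], 2.0], [[0, 0, 0], [1.4, -5.5, 0], 2.0], [[0, 0, 0], [1.5, -5.5, 0], 2.0], [[0, 0, 0], [0, 0, 0], 2.0], [[0, 0, 0], [0, 0, 0], 2.0]]}}

```text
clock: 3.4
position: [0.5286, 0.1995, 0.1503]
ee_rot: [-0.0, 0.104, 0.995, 0.0]
contact_force: [0.3, -0.1, -1.8]
width: 0.0267
gripper_force: 49.7
```

Run:
```python
from h import *
c=eyes.get_calibration("wrist");w=eyes.get_image("wrist");s=eyes.get_image("side")
cv2.imwrite("pics/w2.png",np.hstack([cv2.resize(w[60:420,100:460],(400,400)),cv2.resize(s[180:300,190:310],(400,400))])[:,:,::-1])
s=manip.get_state();print(s["position"],s["contact_force"],s["width"])
```

```text
[0.52833674 0.20055881 0.15029837] [-1.1155882   0.54087783 -1.32142035] 0.027000519937514615
```

View pics/w2.png

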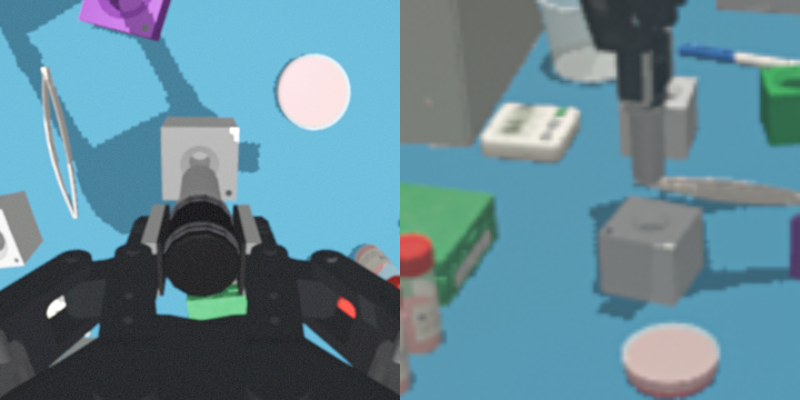

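The gauge is held upright above the narrow bore, and the foot at crop (648,180) lines up with the bore. Lowering onto the mouth.

>>> {"method": "drive_tool", "body": {"rows": [[[0, 0, 0], [0, 0, -2.0], 2.0], [[0, 0, 0], [0, 0, -1.2], 2.0], [[0, 0, 0], [0, 0, -0.2], 2.0], [[0, 0, 0], [0, 0, -0.2], 2.0], [[0, 0, 0], [0, 0, -0.1], 2.0], [[0, 0, 0], [0, 0, 0], 2.0]]}}

```text
clock: 4.25
position: [0.5289, 0.1996, 0.1136]
ee_rot: [0.0, 0.103, 0.995, 0.0]
contact_force: [-0.5, -0.7, -2.0]
width: 0.0269
gripper_force: 49.7
```

>>> {"method": "drive_tool", "body": {"rows": [[[0, 0, 0], [0, 0, -0.1], 2.0], [[0, 0, 0], [0, 0, -0.1], 2.0], [[0, 0, 0], [0, 0, -0.1], 2.0], [[0, 0, 0], [0, 0, 0], 2.0]]}}

```text
clock: 4.75
position: [0.529, 0.1995, 0.1123]
ee_rot: [0.001, 0.103, 0.995, 0.0]
contact_force: [-2.0, -0.5, 10.9]
width: 0.027
gripper_force: 51.2
```

>>> {"method": "drive_tool", "body": {"rows": [[[0, 0, 0], [0, 0, 0], 2.0], [[0, 0, 0], [0, 0, 4], 2.0], [[0, 0, 0], [0.8, -4.8, 0], 2.0], [[0, 0, 0], [0.8, -4.8, 0], 2.0], [[0, 0, 0], [0.8, -4.8, 0], 2.0], [[0, 0, 0], [0.8, -4.7, 0], 2.0], [[0, 0, 0], [0, 0, 0], 2.0], [[0, 0, 0], [0, 0, 0], 2.0]]}}

```text
clock: 5.75
position: [0.5604, 0.0087, 0.1501]
ee_rot: [-0.0, 0.104, 0.995, 0.0]
contact_force: [0.8, 0.0, -1.4]
width: 0.0264
gripper_force: 49.8
```

Run:
```python
from h import *
w=eyes.get_image("wrist");s=eyes.get_image("side");t=eyes.get_image("top")
cv2.imwrite("pics/w3.png",np.hstack([cv2.resize(w[60:420,100:460],(400,400)),cv2.resize(s[140:260,200:320],(400,400))])[:,:,::-1])
cv2.imwrite("pics/top3.png",t[:,:,::-1])
T=eyes.get_calibration("top")
print(fit([(T,mask(t,(205,200,241,233)))]))
s=manip.get_state();print(s["position"],s["contact_force"],s["width"])
```

```text
(array([ 0.53125722,  0.20011027, -0.19865658]), np.float64(0.03646833013435702))
[0.56036069 0.00970511 0.15028419] [ 0.18109433  0.26173887 -0.90969109] 0.026626206374373834
```

View pics/w3.png

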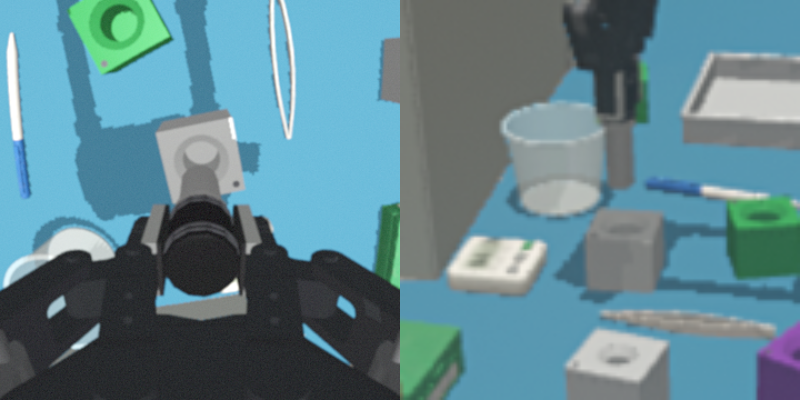

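The gauge is above the wide bore (right half: pin foot at (620,185), bore at (627,215)) and in line with it. Lowering in steps while checking the force.

>>> {"method": "drive_tool", "body": {"rows": [[[0, 0, 0], [0.05, 0, -2.0], 2.0], [[0, 0, 0], [0, 0, -1.2], 2.0], [[0, 0, 0], [0, 0, -0.4], 2.0], [[0, 0, 0], [0, 0, -0.4], 2.0], [[0, 0, 0], [0, 0, -0.4], 2.0], [[0, 0, 0], [0, 0, -0.4], 2.0], [[0, 0, 0], [0, 0, 0], 2.0]]}}

```text
clock: 6.78
position: [0.5607, 0.0087, 0.1019]
ee_rot: [-0.001, 0.103, 0.995, 0.0]
contact_force: [-0.8, 0.7, -1.8]
width: 0.0263
gripper_force: 50.0
```

Inside the bore with no contact, so I'm continuing down.

>>> {"method": "drive_tool", "body": {"rows": [[[0, 0, 0], [0, 0, -0.8], 2.0], [[0, 0, 0], [0, 0, -0.8], 2.0], [[0, 0, 0], [0, 0, -0.5], 2.0], [[0, 0, 0], [0, 0, -0.2], 2.0], [[0, 0, 0], [0, 0, -0.1], 2.0], [[0, 0, 0], [0, 0, -0.1], 2.0], [[0, 0, 0], [0, 0, 0], 2.0]]}}

```text
clock: 7.65
position: [0.5612, 0.0085, 0.0774]
ee_rot: [0.0, 0.103, 0.995, 0.0]
contact_force: [-0.5, 1.6, -0.7]
width: 0.0267
gripper_force: 50.0
```

>>> {"method": "drive_tool", "body": {"rows": [[[0, 0, 0], [0, 0, -0.1], 2.0], [[0, 0, 0], [0, 0, 0], 2.0], [[0, 0, 0], [0, 0, 0], 2.0], [[0, 0, 0], [0, 0, 0], 5.0], [[0, 0, 0], [0, 0, 0], 5.0], [[0, 0, 0], [0, 0, 0], 5.0]]}}

```text
clock: 8.4
position: [0.5615, 0.0084, 0.0762]
ee_rot: [0.0, 0.103, 0.995, 0.0]
contact_force: [0.2, 0.2, -0.6]
width: 0.05
gripper_force: 0.0
```

>>> {"method": "drive_tool", "body": {"rows": [[[0, 0, 0], [0, 0, 2], 5.0], [[0, 0, 0], [0, 0, 4], 5.0], [[0, 0, 0], [0, 0, 5], 5.0], [[0, 0, 0], [-0.8, 4.8, 0], 8.5], [[0, 0, 0], [-0.8, 4.8, 0], 8.5], [[0, 0, 0], [-0.8, 4.8, 0], 8.5], [[0, 0, 0], [-0.7, 4.7, 0], 8.5], [[0, 0, 0], [0, 0, 0], 8.5]]}}

```text
clock: 9.4
position: [0.5295, 0.2025, 0.1862]
ee_rot: [-0.0, 0.101, 0.995, 0.001]
contact_force: [-0.2, -0.9, 0.3]
width: 0.0849
gripper_force: 0.0
```

Run:
```python
from h import *
c=eyes.get_calibration("wrist");w=eyes.get_image("wrist");s=eyes.get_image("side")
cv2.imwrite("pics/w4.png",np.hstack([w[60:420,100:460],cv2.resize(s[140:260,200:320],(360,360))])[:,:,::-1])
np.save("c4.npy",c,allow_pickle=True)
s=manip.get_state();print(s["position"],s["ee_rot"],s["contact_force"],s["width"],s["clock"])
```

```text
[0.5301171  0.19956254 0.18611583] [ 3.54442010e-05  1.02519964e-01  9.94730873e-01 -3.82510404e-04] [ 0.24833638 -0.59096208  0.12373407] 0.08499714323751295 9.5
```

View pics/w4.png

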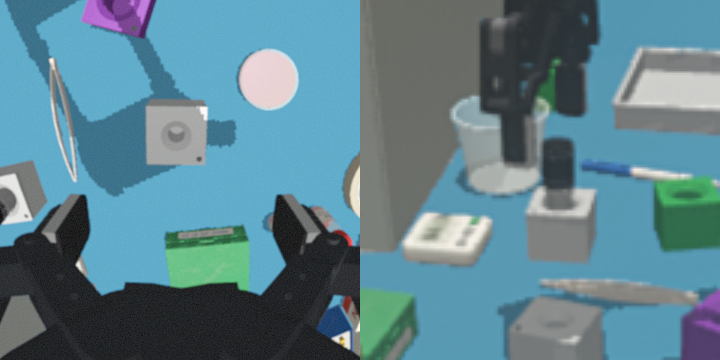

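The gauge stands home in the wide block (right half, handle at (558,165)), and the narrow block is centred under the open jaws at (177,133). Grasping the block next.

>>> {"method": "drive_tool", "body": {"rows": [[[0, 0, 0], [0, 0, -5], 8.5], [[0, 0, 0], [0, 0, -5], 8.5], [[0, 0, 0], [0, 0, -4], 8.5], [[0, 0, 0], [0, 0, -2.2], 8.5], [[0, 0, 0], [0, 0, 0], 4.5], [[0, 0, 0], [0, 0, 0], 4.5], [[0, 0, 0], [0, 0, 0], 4.5], [[0, 0, 0], [0, 0, 0], 4.5]], "force": 60}}

```text
clock: 10.5
position: [0.531, 0.1994, 0.0254]
ee_rot: [0.001, 0.103, 0.995, 0.0]
contact_force: [0.4, -1.3, 2.1]
width: 0.0511
gripper_force: 64.9
```

>>> {"method": "drive_tool", "body": {"rows": [[[0, 0, 0], [0, 0, 0], 4.5], [[0, 0, 0], [0, 0, 1], 4.5], [[0, 0, 0], [0, 0, 4], 4.5], [[0, 0, 0], [0, 0, 6], 4.5], [[0, 0, 0], [0, 0, 6], 4.5], [[0, 0, 0], [0, 0, 0], 4.5]]}}

```text
clock: 11.25
position: [0.5332, 0.2007, 0.2001]
ee_rot: [0.005, 0.103, 0.995, 0.002]
contact_force: [0.4, -0.1, -2.8]
width: 0.051
gripper_force: 64.7
```

>>> {"method": "drive_tool", "body": {"rows": [[[0, 0, 0], [-0.7, -5.4, 0], 4.5], [[0, 0, 0.04], [-0.7, -5.4, 0], 4.5], [[0, 0, 0.04], [-0.7, -5.4, 0], 4.5], [[0, 0, 0.04], [-0.7, -5.4, 0], 4.5], [[0, 0, 0.04], [-0.7, -5.4, 0], 4.5], [[0, 0, 0], [-0.7, -5.4, 0], 4.5], [[0, 0, 0], [-0.7, -5.4, 0], 4.5], [[0, 0, 0], [-0.7, -5.4, 0], 4.5]]}}

```text
clock: 12.25
position: [0.4727, -0.2332, 0.1927]
ee_rot: [-0.001, 0.023, 1.0, 0.001]
contact_force: [1.3, -0.3, -2.4]
width: 0.0514
gripper_force: 64.7
```

>>> {"method": "drive_tool", "body": {"rows": [[[0, 0, 0], [-0.5, -5.4, 0], 4.5], [[0, 0, 0], [-0.4, -5.4, 0], 4.5], [[0, 0, 0], [0, 0, -4], 4.5], [[0, 0, 0], [0, 0, -4], 4.5], [[0, 0, 0], [0, 0, 0], 4.5]]}}

```text
clock: 12.88
position: [0.462, -0.3375, 0.1098]
ee_rot: [-0.004, 0.024, 1.0, 0.004]
contact_force: [0.8, 0.5, -2.3]
width: 0.051
gripper_force: 64.6
```

Run:
```python
from h import *
w=eyes.get_image("wrist");s=eyes.get_image("side")
cv2.imwrite("pics/w5.png",np.hstack([w[60:420,100:460],cv2.resize(s[100:250,210:360],(360,360))])[:,:,::-1])
s=manip.get_state();print(s["position"],s["ee_rot"],s["contact_force"],s["width"],s["clock"])
```

```text
[ 0.46509448 -0.34008386  0.11408766] [-4.47611191e-04  2.32770008e-02  9.99728803e-01  5.48503207e-04] [ 0.70152496 -1.16175981 -2.24211907] 0.05145995859959577 12.975
```

View pics/w5.png

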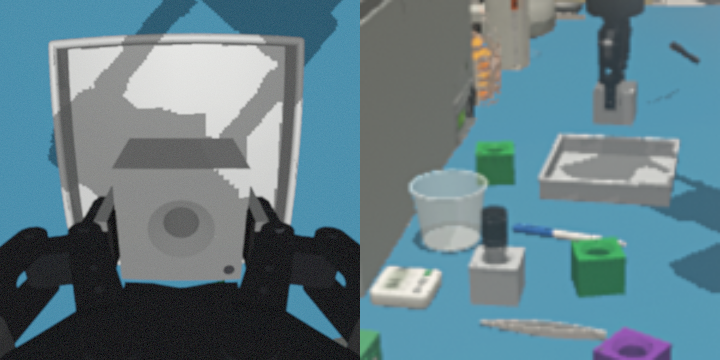

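The block is held bore up at (180,222), over the tray's middle between its side walls. Gauge still home. Lowering.

>>> {"method": "drive_tool", "body": {"rows": [[[0, 0, 0], [0, 0, -4], 4.5], [[0, 0, 0], [0, 0, -3], 4.5], [[0, 0, 0], [0, 0, -0.8], 4.5], [[0, 0, 0], [0, 0, -0.3], 4.5], [[0, 0, 0], [0, 0, -0.2], 4.5], [[0, 0, 0], [0, 0, 0], 4.5]]}}

```text
clock: 13.72
position: [0.4657, -0.341, 0.0324]
ee_rot: [0.001, 0.023, 1.0, -0.001]
contact_force: [0.0, -0.7, -2.7]
width: 0.0513
gripper_force: 64.7
```

>>> {"method": "drive_tool", "body": {"rows": [[[0, 0, 0], [0, 0, -0.1], 4.5], [[0, 0, 0], [0, 0, -0.1], 4.5], [[0, 0, 0], [0, 0, -0.1], 4.5], [[0, 0, 0], [0, 0, 0], 4.5]]}}

```text
clock: 14.22
position: [0.4653, -0.3406, 0.0294]
ee_rot: [0.0, 0.023, 1.0, -0.0]
contact_force: [-1.7, 0.4, 6.2]
width: 0.0513
gripper_force: 65.9
```

>>> {"method": "drive_tool", "body": {"rows": [[[0, 0, 0], [0, 0, 0], 7.5], [[0, 0, 0], [0, 0, 0], 7.5], [[0, 0, 0], [0, 0, 0], 7.5], [[0, 0, 0], [0, 0, 3], 7.5], [[0, 0, 0], [0, 0, 5], 7.5], [[0, 0, 0], [0, 0, 5], 7.5], [[0, 0, 0], [-6, 0, 2], 7.5], [[0, 0, 0], [0, 0, 0], 7.5]]}}

```text
clock: 15.22
position: [0.4036, -0.3404, 0.18]
ee_rot: [0.0, 0.024, 1.0, -0.001]
contact_force: [0.6, -0.5, 0.4]
width: 0.075
gripper_force: 0.0
```

Run:
```python
from h import *
w=eyes.get_image("wrist");s=eyes.get_image("side")
cv2.imwrite("pics/w6.png",np.hstack([w[60:420,100:460],cv2.resize(s[100:250,210:360],(360,360))])[:,:,::-1])
s=manip.get_state();print(s["position"],s["contact_force"],s["width"],s["clock"])
```

```text
[ 0.40584947 -0.34055966  0.17830924] [-0.36960311 -0.32293347 -1.1020748 ] 0.07473742320201818 15.325
```

View pics/w6.png

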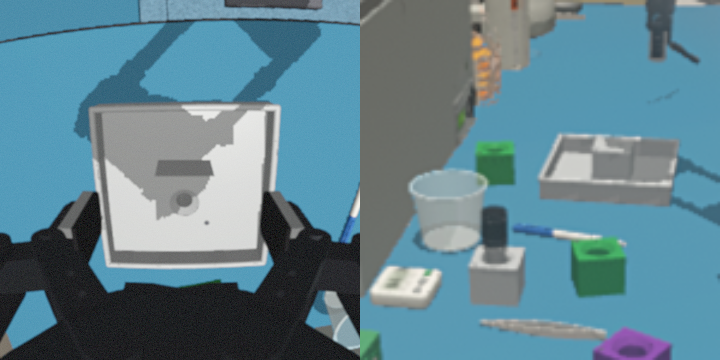

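The narrow block sits flat, bore up, in mid-tray (bore at (184,202)). The gauge stands home in the wide block at (495,250), and the gripper is clear, so I'm handing in.

```bash
python3 -c "
from rig import job
print(job.sign_off())"
```

```text
the job is handed in; nothing more can be done
None
```

I handed the job in at about 15.3 s of the 58 s: the gauge touched the narrow bore's mouth (about 11 N) and now stands home in the wide block on the worktop, and the narrow block lies flat, bore up, mid-tray; the sign-off gave no verdict.

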